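# Fetch the shrimp tube from behind the jars

### The job

Move the glass cup, the amber jar and the green tub from their coasters onto the black side mat, leaving the terracotta shrimp tube where it lies until all three stand there. Then take the tube from behind and lay it in the middle of the white rinse tray, and only after that put each vessel back on the centre of its own coaster: cup on blue, jar on yellow, tub on red. Never tip the vessels over.

Things in the scene. Friction and masses are not known exactly. Their poses are not given: they have to be found in the camera images.
- cup_mid (a point): Clear glass cup, open at the top, 52 mm across at the rim (50 at the foot), 76 mm high, wall 3 mm, about 120 g. Point: on its axis, half-way up (38 mm above its foot); z up along the axis. Its own square coaster, blue, lies under it at the start.
- jar_mid (a point): Amber glass jar with a paper band and a white cap, 50 mm across, 82 mm high, about 140 g. Point: on its axis, half-way up (41 mm above its foot); z up along the axis. Its own square coaster, yellow, lies under it at the start.
- tub_mid (a point): Green plastic food tub with a black lid, 50 mm across (lid 52), 70 mm high, about 100 g. Point: on its axis, half-way up (35 mm above its foot); z up along the axis. Its own square coaster, red, lies under it at the start.
- tube_mid (a point): Terracotta shrimp tube on its side, 80 mm long, 38 wide, 40 high with its flat foot, about 130 g. Point: its centre, 20 mm above its foot; y along the tube, z up. It lies on a metal shelf tray (floor 6 mm above the work surface) behind the row of vessels, 20 mm from the nearest. A low scoop and stone lie past its ends; 75 mm behind its centre the shelf tray has a lip, top 18 mm above the work surface.
- coaster_blue: Blue square coaster, 74 x 74 x 4 mm, fixed on the metal shelf tray; the glass cup belongs on it. Origin: centre of its underside, 6 mm above the work surface (top at 10 mm). y runs along the row of three coasters (92 mm apart, colours in any order), x points away from the robot, towards the tube.
- coaster_yellow: Yellow square coaster, 74 x 74 x 4 mm, fixed on the metal shelf tray; the amber jar belongs on it. Origin: centre of its underside, 6 mm above the work surface (top at 10 mm). y runs along the row of three coasters (92 mm apart, colours in any order), x points away from the robot, towards the tube.
- coaster_red: Red square coaster, 74 x 74 x 4 mm, fixed on the metal shelf tray; the green tub belongs on it. Origin: centre of its underside, 6 mm above the work surface (top at 10 mm). y runs along the row of three coasters (92 mm apart, colours in any order), x points away from the robot, towards the tube.
- mat: Black rubber side mat, 200 x 200 x 3 mm, fixed on the work surface left or right of the shelf tray, room for the three vessels. Origin: centre of its underside (top 3 mm above); x and y along its edges.
- tray: Shallow white plastic rinse tray, 150 mm (x) by 170 mm (y), fixed on the work surface on the other side; walls 4 mm thick and 14 mm high, floor 4 mm thick. Origin: centre of its underside; x and y along its edges.
Mind the look-alikes: they are no part of the job. Of the things that look like the tray, take the one that is farthest to the robot's left at the start.

How it is judged:
On the way, in this order (a step that is already met when the one before it is completed fails the run):
1. cup, jar and tub all stand released on the black mat while the tube still lies in its first place (x of cup_mid in the frame of mat between -0.095 and 0.095 m and y of cup_mid in the frame of mat between -0.095 and 0.095 m and z of cup_mid in the frame of mat below 0.049 m and angle between each of cup_mid, jar_mid, tub_mid's own z axis and vertical below 0.15 rad and linear speed of each of cup, jar, tub below 0.03 m/s and x of jar_mid in the frame of mat between -0.095 and 0.095 m and y of jar_mid in the frame of mat between -0.095 and 0.095 m and z of jar_mid in the frame of mat below 0.052 m and x of tub_mid in the frame of mat between -0.095 and 0.095 m and y of tub_mid in the frame of mat between -0.095 and 0.095 m and z of tub_mid in the frame of mat below 0.046 m and contact force between the fingers and cup below 0.2 N and contact force between the fingers and jar below 0.2 N and contact force between the fingers and tub below 0.2 N and distance of tube_mid from where it was at the start of the episode below 0.025 m), for 0.2 s.
2. the tube lies released in the middle of the white tray while all three vessels still stand on the mat (horizontal distance between tube_mid and tray below 0.015 m and z of tube_mid in the frame of tray below 0.032 m and angle between each of tube_mid, cup_mid, jar_mid, tub_mid's own z axis and vertical below 0.15 rad and linear speed of each of tube, cup, jar, tub below 0.03 m/s and contact force between the fingers and tube below 0.2 N and x of cup_mid in the frame of mat between -0.095 and 0.095 m and y of cup_mid in the frame of mat between -0.095 and 0.095 m and z of cup_mid in the frame of mat below 0.049 m and x of jar_mid in the frame of mat between -0.095 and 0.095 m and y of jar_mid in the frame of mat between -0.095 and 0.095 m and z of jar_mid in the frame of mat below 0.052 m and x of tub_mid in the frame of mat between -0.095 and 0.095 m and y of tub_mid in the frame of mat between -0.095 and 0.095 m and z of tub_mid in the frame of mat below 0.046 m), for 0.2 s.
At the end, for the whole second after the job is handed in: The cup stands on the blue, the jar on the yellow and the tub on the red coaster, each upright (within 0.1 rad) with its axis within 15 mm of the coaster's centre; the tube lies on its foot on the floor of the white tray, its centre within 15 mm of the tray's centre; all at rest (horizontal distance between cup_mid and coaster_blue below 0.015 m and z of cup_mid in the frame of coaster_blue below 0.047 m and angle between each of cup_mid, jar_mid, tub_mid's own z axis and vertical below 0.1 rad and linear speed of each of cup, jar, tub, tube below 0.03 m/s and horizontal distance between jar_mid and coaster_yellow below 0.015 m and z of jar_mid in the frame of coaster_yellow below 0.05 m and horizontal distance between tub_mid and coaster_red below 0.015 m and z of tub_mid in the frame of coaster_red below 0.044 m and horizontal distance between tube_mid and tray below 0.015 m and z of tube_mid in the frame of tray below 0.032 m and angle between tube_mid's own z axis and vertical below 0.15 rad); the robot touches nothing.
It fails at once if a vessel is tipped over (more than 0.6 rad) (angle between any of cup_mid, jar_mid, tub_mid's own z axis and vertical above 0.6 rad).
It also fails if it takes over 125 s, if anything falls off the work surface, if the arm or the gripper's body presses on something with over 40 N, if the wrist force passes 120 N, or if a joint passes its speed limit or range.

### The arm

A 7-joint arm with a two-finger parallel gripper is mounted at the origin on the work surface. World frame = base frame: x ahead of the robot, y to its left, z up, the work surface at z = 0. Lengths are in m, angles in rad, forces in N, time in s.
With the tool pointing down it reaches from about 0.4 to 0.9 m from the base axis. Payload 5.6 kg.
Tool frame: the origin (TCP) lies at the very end of the fingers, on their centre line; the grasp point (between the pads) lies 19 mm behind it; z points along the fingers, y is the line along which they close (so a half turn about z gives the same grasp; the last joint's range is limited). The gripper opens to 92 mm and grips with 3 to 60 N. Pads are 20 mm wide; open, the fingers measure 128 mm over their backs; the gripper's body (75 mm by 189 mm) begins 69 mm behind the grasp point.
Start: joints at [-1.228, 0.468, -0.012, 1.603, 0.006, 1.071, -0.056], TCP at [0.245, 0.602, 0.215] pointing down, gripper open.
Joint ranges: [-2.53, 2.53], [-0.31, 2.02], [-1.57, 1.55], [0.28, 2.44], [-1.29, 4.43], [0.15, 1.84], [-2.92, 2.92]. Speed limits (rad/s): [2.57, 2.57, 3.14, 3.14, 3.14, 3.14, 3.14].

### API

Orientations are given as a rotation vector (axis times angle).
In Python, from rig import * gives the robot as it stands.
- The arm moves only by the tool arm_command, never from a script. Its argument "plan" is a list of rows, each a list of 3 entries, a list of its own where there are three numbers: the shift along the world's x, y, z in m, then the turn, a rotation vector about the world's x, y, z in degrees, then the closure, from 0 (fully open) to 1 (shut). In form: [[[tx, ty, tz], [rx, ry, rz], claw], ...]. A call has 1 to 12 rows; each row is the pose to reach, as a shift and turn from the pose commanded when the call began; what a row does not reach only later rows make up. A row lasts 1/12 s, in which the tool goes at most 41.7 mm and 7.16 degrees, less where a joint would pass 70% of its speed; a pose out of reach is approached as far as the arm can. A call with a gripper value outside its range is refused whole. The fingers move at their own pace and stop on an object; "squeeze" is the grip in N (left out, the last holds). Time passes only in rows, so rows that repeat a pose let the fingers close. It gives the time, the measured TCP pose, the force, the opening and the grip force at its end, in the units of the state.
- get_obs(): the state, without advancing time (a new reading comes with each control period).
- camera(name): name is "scene" or "top"; returns (picture, depth): 400x640x3 uint8, blue, green, red; 400x640 float32, m along the optical axis (not along the pixel's ray), 0 where there is no reading.
- camera_params(name): a dict with "fx", "fy", "cx", "cy" (pixels), "position" and "orientation" of the camera in the world. Camera axes: x right, y down, z forward; pixel columns grow to the right and rows downward; lengths in m; the calibration is good to about 2 mm. A picture is of the moment at which its call begins. camera_params takes no time and is no camera call.
- job_done(): hands the job in; it is judged then, once.
Trained networks look in the newest picture that a camera, given by its name, has taken for a name from the list of things; names that differ only in an ending like _2 or _b are one class to them, and where a whole thing is asked for, a point or a joint stands for the part that bears it (a point fixed in the world has none). Each returns a list of dicts, best first, with "confidence" (0 to 1); they miss things now and then, are a little off and sometimes report something else, mostly with a low value. They report only what shows in the picture. A call takes as long as a camera call. They do not tell look-alikes from the thing itself.
- boxes_of(camera, target): "rect" ([centre column, centre row, width, height] in pixels, round what is visible of it).
- outline_of(camera, target): "mask" (400x640 bool, what is visible of it) and "rect" ([centre column, centre row, width, height] in pixels, round what is visible of it).
The state is a dict: "time_s": time; "q": joint angles; "qvel": joint speeds; "joint_torque": joint torques, N m; "tcp_pos": TCP position; "tcp_rot": TCP orientation; "ft_force": force on the tool from outside, world axes, zero at the start; "moment": the same for the moment, N m; "grip_width": opening from 0.0 (shut) to 1.0 (fully open); "gripper_force": force on a finger pad.
Only numpy, scipy, OpenCV 4.12 (cv2) and the standard library are available. Lean on these libraries where they do the work, as an engineer would, in place of code of your own. Each camera call takes 0.05 s, during which the arm holds its last target. There are 200 camera calls.

## Working session

There is one attempt and no reset: what is moved stays moved. The work goes in short steps, Python scripts to look and compute and a tool call to move; the robot and the scene stay as the last step left them, time stands still between calls to the robot, and variables do not carry over. Pictures are saved under pics/ and viewed, at most 14 in all, crops included, and the job is handed in when it is done.

Besides the shell and the picture viewer there is one more tool, called in YAML: its name, and indented under it one key for each argument. arm_command: Moves the arm, as the interface text tells. Its arguments: {"type":"object","properties":{"plan":{"type":"array"},"squeeze":{"type":"number"}},"required":["plan"]}

```bash
ls; mkdir -p pics; python3 - <<'E'
from rig import *
import cv2
for n in ("scene","top"):
    p,d=camera(n); cv2.imwrite(f"pics/{n}0.png",p); print(camera_params(n))
print(get_obs())
E
```

```text
pics
{'fx': 420.22766806123514, 'fy': 420.22766806123514, 'cx': 322.3335371951913, 'cy': 194.1664884184301, 'position': array([ 1.05081847, -0.53371238,  0.94140474]), 'orientation': array([-2.29216749, -1.09241218,  0.36617419])}
{'fx': 482.0926932755602, 'fy': 482.0926932755602, 'cx': 320.76611072742594, 'cy': 203.46982464226576, 'position': array([ 0.40704908, -0.11162433,  1.32176806]), 'orientation': array([-2.17267165,  2.16544069, -0.13340315])}
{'time_s': 0.1, 'q': array([-1.22798891,  0.46829325, -0.01159661,  1.60352825,  0.00603688,
        1.07139246, -0.0562831 ]), 'qvel': array([ 0.00075624, -0.00209181, -0.00013031, -0.00155426, -0.00092935,
        0.00132274, -0.00046452]), 'joint_torque': array([ 1.49286705e-03, -5.21640050e+01, -1.21758704e-02, -2.44365478e+01,
       -5.67602960e-02,  1.40401610e-02,  3.76252092e-05]), 'tcp_pos': array([0.24447898, 0.60170623, 0.21373428]), 'tcp_rot': array([-6.02297844e-01, -3.08315681e+00,  2.48207847e-03]), 'ft_force': array([0.68716868, 0.33408803, 0.5704488 ]), 'moment': array([ 0.00678905, -0.05575621, -0.02267649]), 'gripper_force': 0.0, 'grip_width': 0.9976520134040677}
```

View pics/top0.png

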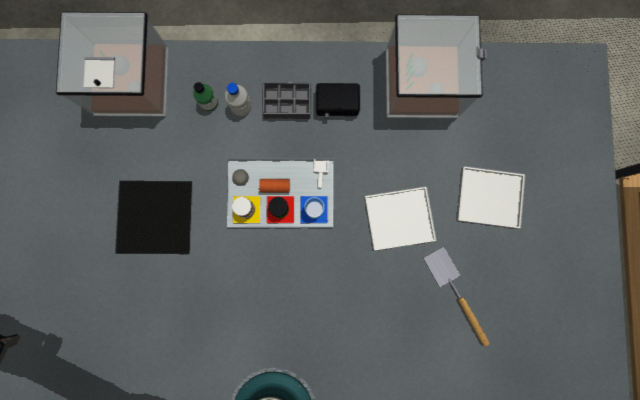

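View pics/scene0.png

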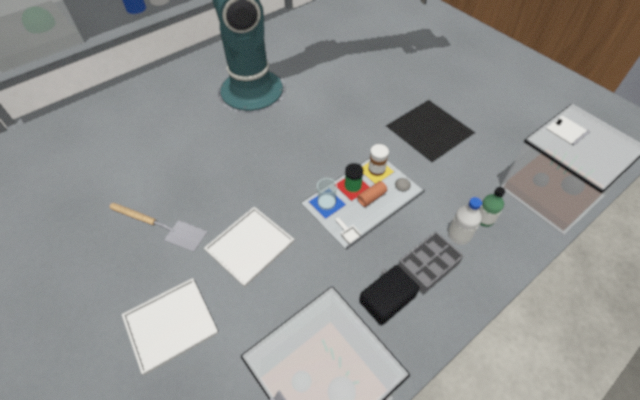

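```bash
cat > h.py <<'E'
from rig import *
import numpy as np, cv2
from scipy.spatial.transform import Rotation as R
def world(n,uv,depth=None,z=None):
    c=camera_params(n); uv=np.atleast_2d(np.asarray(uv,float))
    r=np.c_[(uv[:,0]-c['cx'])/c['fx'],(uv[:,1]-c['cy'])/c['fy'],np.ones(len(uv))]
    r=R.from_rotvec(c['orientation']).apply(r); p=c['position']
    s=(z-p[2])/r[:,2] if depth is None else np.asarray(depth)
    return p+r*np.asarray(s)[:,None]
def mpts(n,mask,d):
    v,u=np.nonzero(mask&(d>0)); return world(n,np.c_[u,v],d[v,u])
E
python3 - <<'E'
from h import *
np.set_printoptions(precision=4,suppress=True)
Z=dict(cup_mid=.086,jar_mid=.092,tub_mid=.08,tube_mid=.046,coaster_blue=.01,coaster_yellow=.01,coaster_red=.01,mat=.003,tray=.014)
for n in ("top","scene"):
    p,d=camera(n)
    for t in Z:
        for o in outline_of(n,t)[:3]:
            if o['confidence']<.3: continue
            w=mpts(n,o['mask'],d)
            v,u=np.nonzero(o['mask']); g=world(n,np.c_[u,v],z=Z[t])
            r=cv2.minAreaRect(g[:,:2].astype(np.float32)*1000)
            print(n,t,round(o['confidence'],2),np.round(o['rect']),'z5/95',np.percentile(w[:,2],[5,50,95]),'rect',np.round(r[0],1),np.round(r[1],1),round(r[2],1))
E
```

```text
top cup_mid 0.75 [314. 208.  20.  20.] z5/95 [0.0143 0.0209 0.0885] rect [ 535.3 -106.5] [54.4 49. ] 0.2
top jar_mid 0.69 [242. 208.  27.  23.] z5/95 [0.0256 0.0917 0.096 ] rect [534.5  74.1] [60.9 49.5] 56.6
top jar_mid 0.61 [154. 219.  81.  74.] z5/95 [-0.001   0.0036  0.008 ] rect [508.6 301.5] [190.1 190.7] 89.5
top tub_mid 0.89 [279. 207.  24.  22.] z5/95 [0.0535 0.0803 0.0848] rect [537.6 -15.2] [51.6 49.3] 45.4
top tube_mid 0.74 [275. 185.  29.  12.] z5/95 [0.0328 0.0433 0.0491] rect [598.1   0.9] [35.1 77.6] 0.3
top coaster_blue 0.67 [313. 210.  28.  25.] z5/95 [0.0059 0.0104 0.0155] rect [ 539.1 -104.8] [71.5 71.3] 0.2
top coaster_yellow 0.79 [244. 210.  24.  24.] z5/95 [0.0047 0.0108 0.054 ] rect [538.6  79.6] [77.5 73.8] 1.0
top coaster_red 0.7 [277. 211.  28.  31.] z5/95 [0.0057 0.0106 0.0163] rect [537.4 -12.2] [74.1 76.3] 0.2
top mat 0.92 [153. 218.  81.  72.] z5/95 [-0.0009  0.0036  0.008 ] rect [517.  330.8] [197.6 202.6] 0.2
top tray 0.75 [400. 216.  72.  63.] z5/95 [-0.      0.0047  0.0146] rect [ 515.  -340.2] [153.7 173.8] 9.3
top tray 0.74 [489. 197.  71.  62.] z
[... 781 characters left out ...]
/95 [0.006  0.0098 0.0129] rect [551.4  68.1] [79.6 59.2] 40.1
scene coaster_red 0.71 [354. 190.  32.  23.] z5/95 [0.0056 0.0097 0.0202] rect [540.7 -15.8] [79.8 77.1] 1.2
scene mat 0.67 [430. 131.  90.  60.] z5/95 [-0.0009  0.0025  0.0055] rect [519.6 328.8] [207.3 201.5] 88.6
scene mat 0.38 [355. 178.  24.  30.] z5/95 [0.0138 0.0709 0.0816] rect [514.8  14.7] [ 55.8 109. ] 45.8
scene tray 0.87 [171. 328.  97.  96.] z5/95 [0.0011 0.0042 0.0136] rect [ 576.4 -594.1] [172.3 158. ] 82.8
scene tray 0.84 [246. 249.  87.  78.] z5/95 [0.0009 0.0041 0.0137] rect [ 518.4 -341.6] [157.4 174.6] 9.2
scene tray 0.32 [373. 194.  30.  27.] z5/95 [0.0069 0.0397 0.0467] rect [596.5   9.2] [101.6  47.8] 89.6
```

The top picture shows the robot base at the bottom (273,395). The row is jar on yellow (242,208), tub on red (280,208) and cup on blue (314,208), with the tube behind at (275,185). The mat is at (154,217). Of the two white trays, the one at (400,217) is farther to the robot's left than the one at (490,197), so it is the target.

The scene view agrees with this. I'll refine the vessel axes next.

```bash
cat >> h.py <<'E'
def find(n,t,ztop,near,ph=None):
    "centre of the top ring of points of a vessel"
    p,d=camera(n)
    for o in outline_of(n,t):
        v,u=np.nonzero(o['mask']&(d>0)); w=world(n,np.c_[u,v],d[v,u])
        k=abs(w[:,2]-ztop)<.006; w=w[k]
        if len(w)<15 or np.hypot(*(np.median(w[:,:2],0)-near))>.06: continue
        uv=np.c_[u,v][k].astype(np.float32)
        g=world(n,uv,z=ztop)[:,:2]
        c,r=cv2.minEnclosingCircle(g.astype(np.float32)*1000)
        b=(g.min(0)+g.max(0))*500
        return len(w),'circ',np.round(c,1),round(r,1),'box',np.round(b,1),'mean',np.round(g.mean(0)*1000,1)
E
python3 - <<'E'
from h import *
for n in ("top","scene"):
    for t,z,c in (("cup_mid",.086,(.537,-.106)),("jar_mid",.092,(.537,.075)),("tub_mid",.08,(.537,-.015)),("tube_mid",.045,(.598,0))):
        print(n,t,find(n,t,z,np.array(c)))
    # coaster / mat colour fits: saturated colours at coaster height
    p,d=camera(n); h=cv2.cvtColor(p,cv2.COLOR_BGR2HSV)
    for nm,lo,hi in (("blue",100,130),("yellow",20,35),("red",170,180),("red0",0,4)):
        m=(h[...,0]>=lo)&(h[...,0]<=hi)&(h[...,1]>170)&(h[...,2]>90)&(d>0)
        v,u=np.nonzero(m); w=world(n,np.c_[u,v],d[v,u])
        k=(abs(w[:,2]-.01)<.007)&(abs(w[:,0]-.54)<.06)&(abs(w[:,1])<.16)
        if k.sum()>20:
            g=world(n,np.c_[u,v][k],z=.01)[:,:2]*1000
            print(n,nm,k.sum(),np.round(np.percentile(g,[1,99],0),1).tolist())
E
```

```text
top cup_mid (76, 'circ', array([ 537.7, -107. ]), 25.8, 'box', array([ 537.9, -106.5]), 'mean', array([ 538.5, -107.4]))
top jar_mid (276, 'circ', array([537.7,  78.9]), 24.3, 'box', array([537.8,  79.1]), 'mean', array([537.5,  78.6]))
top tub_mid (287, 'circ', array([538.5, -13.4]), 25.3, 'box', array([538.2, -13.3]), 'mean', array([538.7, -13.7]))
top tube_mid (304, 'circ', array([599.4,   0.6]), 40.7, 'box', array([599.6,   0.9]), 'mean', array([6.005e+02, 3.000e-01]))
top blue 313 [[503.3, -140.4], [572.2, -71.8]]
top yellow 315 [[502.7, 42.2], [571.5, 112.6]]
top red0 305 [[503.0, -50.3], [571.8, 20.5]]
scene cup_mid (97, 'circ', array([ 541.3, -108.2]), 28.3, 'box', array([ 540.1, -108.1]), 'mean', array([ 539.6, -107.9]))
scene jar_mid (200, 'circ', array([541.8,  76.4]), 27.1, 'box', array([540.4,  75.9]), 'mean', array([540.9,  76.6]))
scene tub_mid (245, 'circ', array([543. , -15.1]), 28.3, 'box', array([541.4, -15.7]), 'mean', array([541.7, -15.6]))
scene tube_mid (235, 'circ', array([603.7,  -2.6]), 40.8, 'box', array([605.5,  -2.3]), 'mean', array([604.8,  -2.3]))
scene blue 39 [[513.5, -136.2], [569.2, -77.9]]
scene red0 117 [[509.2, -45.5], [569.2, 13.7]]
```

arm_command:
  plan:
    - [[0.018,-0.032,0],[0,0,4],0.28]
    - [[0.036,-0.064,0],[0,0,8],0.28]
    - [[0.054,-0.096,0],[0,0,12],0.28]
    - [[0.072,-0.128,0],[0,0,16],0.28]
    - [[0.09,-0.16,0],[0,0,20],0.28]
    - [[0.108,-0.192,0],[0,0,22.1],0.28]
    - [[0.126,-0.224,0],[0,0,22.1],0.28]
    - [[0.144,-0.256,0],[0,0,22.1],0.28]
    - [[0.162,-0.288,0],[0,0,22.1],0.28]
    - [[0.18,-0.32,0],[0,0,22.1],0.28]
    - [[0.198,-0.352,0],[0,0,22.1],0.28]
    - [[0.216,-0.384,0],[0,0,22.1],0.28]
  squeeze: 20

```text
time_s: 3.0
tcp_pos: [0.4613, 0.2166, 0.215]
tcp_rot: [0.0, 3.141, 0.001]
ft_force: [1.3, 0.4, -0.6]
grip_width: 0.722
gripper_force: 0.0
```

arm_command:
  plan:
    - [[0.02,-0.035,0],[0,0,0],0.28]
    - [[0.039,-0.07,0],[0,0,0],0.28]
    - [[0.058,-0.105,0],[0,0,0],0.28]
    - [[0.078,-0.1405,0],[0,0,0],0.28]
    - [[0.078,-0.1405,-0.02],[0,0,0],0.28]
    - [[0.078,-0.1405,-0.04],[0,0,0],0.28]
    - [[0.078,-0.1405,-0.06],[0,0,0],0.28]
    - [[0.078,-0.1405,-0.06],[0,0,0],0.28]
    - [[0.078,-0.1405,-0.06],[0,0,0],0.28]

```text
time_s: 3.75
tcp_pos: [0.5381, 0.0776, 0.1541]
tcp_rot: [-0.0, -3.14, 0.001]
ft_force: [-0.2, 0.8, 0.1]
grip_width: 0.721
gripper_force: 0.0
```

```bash
python3 - <<'E'
from h import *
o=get_obs(); print(o['tcp_pos'],o['tcp_rot'],R.from_rotvec(o['tcp_rot']).as_matrix(),o['grip_width'],o['time_s'])
p,d=camera("scene"); cv2.imwrite("pics/s1.png",cv2.resize(p[100:260,280:480],None,fx=3,fy=3))
E
```

```text
[0.53809557 0.07763499 0.15413465] [-1.52442918e-04 -3.13974192e+00  7.38371437e-04] [[-9.99998283e-01  9.66700773e-05 -1.85066659e-03]
 [ 9.75405072e-05  9.99999885e-01 -4.70248653e-04]
 [ 1.85062092e-03 -4.70428360e-04 -9.99998177e-01]] 0.7212812025015584 3.75
```

View pics/s1.png

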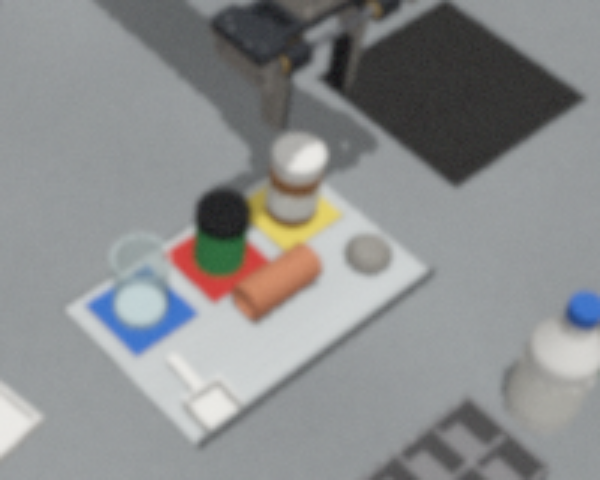

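The crop shows the gripper above the jar (300,165), its fingers straddling along the row. I'll descend and grip.

arm_command:
  plan:
    - [[0,0,-0.03],[0,0,0],0.28]
    - [[0,0,-0.06],[0,0,0],0.28]
    - [[0,0,-0.08],[0,0,0],0.28]
    - [[0,0,-0.1],[0,0,0],0.28]
    - [[0,0,-0.12],[0,0,0],0.28]
    - [[0,0,-0.12],[0,0,0],0.28]
    - [[0,0,-0.12],[0,0,0],0.7]
    - [[0,0,-0.12],[0,0,0],0.7]
    - [[0,0,-0.12],[0,0,0],0.7]
    - [[0,0,-0.12],[0,0,0],0.7]
    - [[0,0,-0.12],[0,0,0],0.7]
    - [[0,0,-0.12],[0,0,0],0.7]
  squeeze: 20

```text
time_s: 4.8
tcp_pos: [0.5402, 0.0782, 0.0365]
tcp_rot: [-0.0, 3.138, 0.002]
ft_force: [-0.8, 1.1, 7.2]
grip_width: 0.536
gripper_force: 20.0
```

arm_command:
  plan:
    - [[0,0,0.005],[0,0,0],0.7]
    - [[0,0,0.02],[0,0,0],0.7]
    - [[0,0,0.045],[0,0,0],0.7]
    - [[0,0,0.07],[0,0,0],0.7]
    - [[0,0,0.1],[0,0,0],0.7]
    - [[0,0,0.1],[0,0,0],0.7]

```text
time_s: 5.3
tcp_pos: [0.5419, 0.0781, 0.1402]
tcp_rot: [0.001, 3.133, 0.003]
ft_force: [1.1, -0.1, -1.5]
grip_width: 0.538
gripper_force: 20.0
```

arm_command:
  plan:
    - [[0.002,0.012,0],[0,0,0],0.7]
    - [[0.007,0.037,0],[0,0,0],0.7]
    - [[0.012,0.067,0],[0,0,0],0.7]
    - [[0.018,0.097,0],[0,0,0],0.7]
    - [[0.024,0.127,0],[0,0,0],0.7]
    - [[0.029,0.157,0],[0,0,0],0.7]
    - [[0.034,0.187,0],[0,0,0],0.7]
    - [[0.039,0.215,0],[0,0,0],0.7]
    - [[0.042,0.237,0],[0,0,0],0.7]
    - [[0.044,0.248,0],[0,0,0],0.7]
    - [[0.044,0.248,0],[0,0,0],0.7]
    - [[0.044,0.248,0],[0,0,0],0.7]

```text
time_s: 6.3
tcp_pos: [0.5817, 0.325, 0.1331]
tcp_rot: [0.001, -3.139, 0.003]
ft_force: [0.5, -0.9, -1.8]
grip_width: 0.539
gripper_force: 20.0
```

arm_command:
  plan:
    - [[0,0,-0.025],[0,0,0],0.7]
    - [[0,0,-0.05],[0,0,0],0.7]
    - [[0,0,-0.07],[0,0,0],0.7]
    - [[0,0,-0.085],[0,0,0],0.7]
    - [[0,0,-0.095],[0,0,0],0.7]
    - [[0,0,-0.1],[0,0,0],0.7]
    - [[0,0,-0.102],[0,0,0],0.7]
    - [[0,0,-0.102],[0,0,0],0.7]

```text
time_s: 6.97
tcp_pos: [0.5831, 0.3255, 0.0329]
tcp_rot: [0.001, 3.141, 0.0]
ft_force: [-0.1, 0.2, -1.5]
grip_width: 0.533
gripper_force: 20.0
```

arm_command:
  plan:
    - [[0,0,-0.002],[0,0,0],0.7]
    - [[0,0,-0.004],[0,0,0],0.7]
    - [[0,0,-0.005],[0,0,0],0.7]
    - [[0,0,-0.005],[0,0,0],0.7]

```text
time_s: 7.3
tcp_pos: [0.5835, 0.3263, 0.0295]
tcp_rot: [-0.0, 3.14, 0.002]
ft_force: [-0.6, -1.0, 5.1]
grip_width: 0.537
gripper_force: 20.0
```

arm_command:
  plan:
    - [[0,0,0],[0,0,0],0.28]
    - [[0,0,0],[0,0,0],0.28]
    - [[0,0,0],[0,0,0],0.28]
    - [[0,0,0.02],[0,0,0],0.28]
    - [[0,0,0.05],[0,0,0],0.28]
    - [[0,0,0.085],[0,0,0],0.28]
    - [[0,0,0.11],[0,0,0],0.28]
    - [[-0.004,-0.03,0.11],[0,0,0],0.28]
    - [[-0.008,-0.065,0.11],[0,0,0],0.28]
    - [[-0.012,-0.1,0.11],[0,0,0],0.28]
    - [[-0.017,-0.135,0.11],[0,0,0],0.28]
    - [[-0.021,-0.17,0.11],[0,0,0],0.28]

```text
time_s: 8.3
tcp_pos: [0.5612, 0.1542, 0.1378]
tcp_rot: [-0.001, 3.141, 0.0]
ft_force: [1.3, -0.2, 0.0]
grip_width: 0.719
gripper_force: 0.0
```

arm_command:
  plan:
    - [[-0.004,-0.035,0],[0,0,0],0.28]
    - [[-0.009,-0.07,0],[0,0,0],0.28]
    - [[-0.013,-0.105,0],[0,0,0],0.28]
    - [[-0.018,-0.14,0],[0,0,0],0.28]
    - [[-0.022,-0.17,0],[0,0,0],0.28]
    - [[-0.022,-0.17,0],[0,0,0],0.28]
    - [[-0.022,-0.17,-0.02],[0,0,0],0.28]
    - [[-0.022,-0.17,-0.02],[0,0,0],0.28]

```text
time_s: 8.97
tcp_pos: [0.538, -0.0146, 0.1156]
tcp_rot: [-0.002, -3.138, 0.0]
ft_force: [-0.6, 0.8, 0.2]
grip_width: 0.72
gripper_force: 0.0
```

arm_command:
  plan:
    - [[0,0,-0.03],[0,0,0],0.28]
    - [[0,0,-0.055],[0,0,0],0.28]
    - [[0,0,-0.075],[0,0,0],0.28]
    - [[0,0,-0.09],[0,0,0],0.28]
    - [[0,0,-0.09],[0,0,0],0.28]
    - [[0,0,-0.09],[0,0,0],0.7]
    - [[0,0,-0.09],[0,0,0],0.7]
    - [[0,0,-0.09],[0,0,0],0.7]
    - [[0,0,-0.09],[0,0,0],0.7]
    - [[0,0,-0.09],[0,0,0],0.7]
    - [[0,0,-0.09],[0,0,0],0.7]

```text
time_s: 9.88
tcp_pos: [0.5406, -0.014, 0.0287]
tcp_rot: [-0.0, 3.139, 0.001]
ft_force: [0.2, 1.4, 5.5]
grip_width: 0.561
gripper_force: 20.0
```

arm_command:
  plan:
    - [[0,0,0.005],[0,0,0],0.7]
    - [[0,0,0.02],[0,0,0],0.7]
    - [[0,0,0.045],[0,0,0],0.7]
    - [[0,0,0.07],[0,0,0],0.7]
    - [[0,0,0.1],[0,0,0],0.7]
    - [[0,0,0.1],[0,0,0],0.7]

```text
time_s: 10.38
tcp_pos: [0.5428, -0.0147, 0.1328]
tcp_rot: [0.001, 3.133, 0.001]
ft_force: [0.4, -0.7, -0.8]
grip_width: 0.56
gripper_force: 20.0
```

arm_command:
  plan:
    - [[-0.001,0.012,0],[0,0,0],0.7]
    - [[-0.003,0.04,0],[0,0,0],0.7]
    - [[-0.005,0.075,0],[0,0,0],0.7]
    - [[-0.007,0.11,0],[0,0,0],0.7]
    - [[-0.009,0.145,0],[0,0,0],0.7]
    - [[-0.011,0.18,0],[0,0,0],0.7]
    - [[-0.013,0.215,0],[0,0,0],0.7]
    - [[-0.015,0.25,0],[0,0,0],0.7]
    - [[-0.018,0.285,0],[0,0,0],0.7]
    - [[-0.02,0.315,0],[0,0,0],0.7]
    - [[-0.022,0.333,0],[0,0,0],0.7]
    - [[-0.022,0.34,0],[0,0,0],0.7]

```text
time_s: 11.38
tcp_pos: [0.5143, 0.3301, 0.1254]
tcp_rot: [0.009, -3.138, -0.0]
ft_force: [-0.9, -0.1, -1.7]
grip_width: 0.562
gripper_force: 20.0
```

arm_command:
  plan:
    - [[0,0,0],[0,0,0],0.7]
    - [[0,0,0],[0,0,0],0.7]
    - [[0,0,-0.025],[0,0,0],0.7]
    - [[0,0,-0.05],[0,0,0],0.7]
    - [[0,0,-0.07],[0,0,0],0.7]
    - [[0,0,-0.085],[0,0,0],0.7]
    - [[0,0,-0.095],[0,0,0],0.7]
    - [[0,0,-0.1],[0,0,0],0.7]
    - [[0,0,-0.103],[0,0,0],0.7]
    - [[0,0,-0.105],[0,0,0],0.7]
    - [[0,0,-0.107],[0,0,0],0.7]
    - [[0,0,-0.107],[0,0,0],0.7]

```text
time_s: 12.38
tcp_pos: [0.5186, 0.3258, 0.0218]
tcp_rot: [0.001, 3.14, 0.001]
ft_force: [0.1, -1.1, 0.5]
grip_width: 0.563
gripper_force: 20.0
```

arm_command:
  plan:
    - [[0,0,-0.001],[0,0,0],0.7]
    - [[0,0,-0.001],[0,0,0],0.28]
    - [[0,0,-0.001],[0,0,0],0.28]
    - [[0,0,-0.001],[0,0,0],0.28]
    - [[0,0,0.02],[0,0,0],0.28]
    - [[0,0,0.05],[0,0,0],0.28]
    - [[0,0,0.085],[0,0,0],0.28]
    - [[0,0,0.11],[0,0,0],0.28]
    - [[0.002,-0.03,0.11],[0,0,0],0.28]
    - [[0.004,-0.065,0.11],[0,0,0],0.28]
    - [[0.005,-0.1,0.11],[0,0,0],0.28]
    - [[0.006,-0.1325,0.11],[0,0,0],0.28]

```text
time_s: 13.38
tcp_pos: [0.5235, 0.1916, 0.1309]
tcp_rot: [-0.0, 3.141, 0.0]
ft_force: [0.9, -0.3, 0.2]
grip_width: 0.724
gripper_force: 0.0
```

arm_command:
  plan:
    - [[0.002,-0.035,0],[0,0,0],0.28]
    - [[0.004,-0.07,0],[0,0,0],0.28]
    - [[0.006,-0.105,0],[0,0,0],0.28]
    - [[0.008,-0.14,0],[0,0,0],0.28]
    - [[0.01,-0.175,0],[0,0,0],0.28]
    - [[0.012,-0.21,0],[0,0,0],0.28]
    - [[0.013,-0.245,0],[0,0,0],0.28]
    - [[0.014,-0.275,0],[0,0,0],0.28]
    - [[0.015,-0.3,0],[0,0,0],0.28]
    - [[0.015,-0.3,0],[0,0,0],0.28]
    - [[0.015,-0.3,0],[0,0,0],0.28]

```text
time_s: 14.3
tcp_pos: [0.5384, -0.1083, 0.1306]
tcp_rot: [0.005, 3.141, -0.0]
ft_force: [-0.6, 0.5, 0.3]
grip_width: 0.719
gripper_force: 0.0
```

arm_command:
  plan:
    - [[0,0,-0.03],[0,0,0],0.28]
    - [[0,0,-0.06],[0,0,0],0.28]
    - [[0,0,-0.085],[0,0,0],0.28]
    - [[0,0,-0.1],[0,0,0],0.28]
    - [[0,0,-0.1],[0,0,0],0.28]
    - [[0,0,-0.1],[0,0,0],0.7]
    - [[0,0,-0.1],[0,0,0],0.7]
    - [[0,0,-0.1],[0,0,0],0.7]
    - [[0,0,-0.1],[0,0,0],0.7]
    - [[0,0,-0.1],[0,0,0],0.7]
    - [[0,0,-0.1],[0,0,0],0.7]
  squeeze: 18

```text
time_s: 15.22
tcp_pos: [0.5395, -0.1066, 0.0316]
tcp_rot: [0.0, 3.14, 0.0]
ft_force: [0.0, 0.1, 4.1]
grip_width: 0.561
gripper_force: 18.0
```

arm_command:
  plan:
    - [[0,0,0.005],[0,0,0],0.7]
    - [[0,0,0.02],[0,0,0],0.7]
    - [[0,0,0.045],[0,0,0],0.7]
    - [[0,0,0.07],[0,0,0],0.7]
    - [[0,0,0.1],[0,0,0],0.7]
    - [[0,0,0.1],[0,0,0],0.7]

```text
time_s: 15.72
tcp_pos: [0.5419, -0.1076, 0.136]
tcp_rot: [0.001, 3.133, -0.001]
ft_force: [0.4, -1.1, -0.3]
grip_width: 0.563
gripper_force: 18.0
```

arm_command:
  plan:
    - [[-0.002,0.012,0],[0,0,0],0.7]
    - [[-0.008,0.04,0],[0,0,0],0.7]
    - [[-0.015,0.075,0],[0,0,0],0.7]
    - [[-0.022,0.11,0],[0,0,0],0.7]
    - [[-0.029,0.145,0],[0,0,0],0.7]
    - [[-0.036,0.18,0],[0,0,0],0.7]
    - [[-0.043,0.215,0],[0,0,0],0.7]
    - [[-0.05,0.25,0],[0,0,0],0.7]
    - [[-0.057,0.285,0],[0,0,0],0.7]
    - [[-0.064,0.32,0],[0,0,0],0.7]
    - [[-0.071,0.355,0],[0,0,0],0.7]
    - [[-0.078,0.39,0],[0,0,0],0.7]

```text
time_s: 16.72
tcp_pos: [0.4581, 0.2849, 0.1292]
tcp_rot: [0.001, -3.139, 0.002]
ft_force: [0.3, 0.2, -1.3]
grip_width: 0.56
gripper_force: 18.0
```

arm_command:
  plan:
    - [[-0.006,0.03,0],[0,0,0],0.7]
    - [[-0.008,0.0425,0],[0,0,0],0.7]
    - [[-0.008,0.0425,0],[0,0,0],0.7]
    - [[-0.008,0.0425,-0.025],[0,0,0],0.7]
    - [[-0.008,0.0425,-0.05],[0,0,0],0.7]
    - [[-0.008,0.0425,-0.075],[0,0,0],0.7]
    - [[-0.008,0.0425,-0.09],[0,0,0],0.7]
    - [[-0.008,0.0425,-0.1],[0,0,0],0.7]
    - [[-0.008,0.0425,-0.104],[0,0,0],0.7]
    - [[-0.008,0.0425,-0.107],[0,0,0],0.7]
    - [[-0.008,0.0425,-0.108],[0,0,0],0.7]
    - [[-0.008,0.0425,-0.108],[0,0,0],0.7]

```text
time_s: 17.72
tcp_pos: [0.4526, 0.3234, 0.0242]
tcp_rot: [-0.003, -3.14, 0.004]
ft_force: [-3.3, -4.1, 7.7]
grip_width: 0.563
gripper_force: 18.0
```

arm_command:
  plan:
    - [[0,0,0.001],[0,0,0],0.7]
    - [[0,0,0.001],[0,0,0],0.28]
    - [[0,0,0.001],[0,0,0],0.28]
    - [[0,0,0.001],[0,0,0],0.28]
    - [[0,0,0.02],[0,0,0],0.28]
    - [[0,0,0.05],[0,0,0],0.28]
    - [[0,0,0.085],[0,0,0],0.28]
    - [[0,0,0.12],[0,0,0],0.28]
    - [[0.012,-0.03,0.12],[0,0,-6],0.28]
    - [[0.024,-0.06,0.12],[0,0,-12],0.28]
    - [[0.036,-0.09,0.12],[0,0,-18],0.28]
    - [[0.048,-0.12,0.12],[0,0,-24],0.28]

```text
time_s: 18.72
tcp_pos: [0.5011, 0.2047, 0.1431]
tcp_rot: [0.66, 3.071, 0.001]
ft_force: [0.7, -0.5, -0.2]
grip_width: 0.719
gripper_force: 0.0
```

```bash
python3 - <<'E'
from h import *
o=get_obs(); print(o['tcp_pos'],o['tcp_rot'],o['q'],o['time_s'])
for t,z,c in (("cup_mid",.079,(.453,.325)),("jar_mid",.085,(.583,.325)),("tub_mid",.073,(.518,.325)),("tube_mid",.045,(.6,0))):
  for n in ("top","scene"): print(n,t,find(n,t,z,np.array(c)))
p,d=camera("scene"); cv2.imwrite("pics/s2.png",cv2.resize(p[80:260,280:500],None,fx=3,fy=3))
E
```

```text
[0.50111038 0.20466806 0.14310055] [6.59911138e-01 3.07069199e+00 1.30764879e-03] [-0.63547698  0.37425609  0.22811819  1.94668509 -0.11238862  0.83151437
  0.80056619] 18.7167
top cup_mid None
scene cup_mid (22, 'circ', array([449.5, 314.1]), 23.4, 'box', array([447.2, 313.4]), 'mean', array([444. , 308.8]))
top jar_mid None
scene jar_mid (158, 'circ', array([582.6, 318.2]), 27.5, 'box', array([584.3, 321. ]), 'mean', array([584.4, 320.8]))
top tub_mid None
scene tub_mid (178, 'circ', array([522.3, 322.6]), 29.4, 'box', array([519.8, 323.5]), 'mean', array([520.4, 323. ]))
top tube_mid (314, 'circ', array([600.1,   1. ]), 40.9, 'box', array([599.6,   1. ]), 'mean', array([600.4,   1.4]))
scene tube_mid (244, 'circ', array([606.3,  -1.4]), 41.1, 'box', array([606.5,  -0.7]), 'mean', array([605. ,  -2.8]))
```

View pics/s2.png

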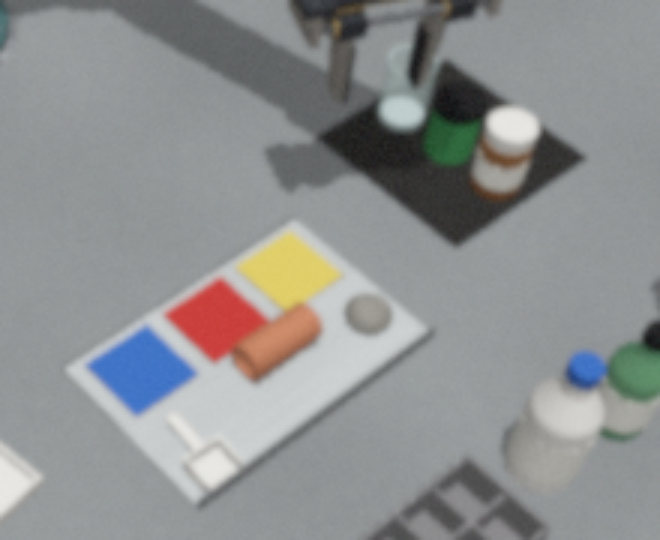

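All three stand on the mat at roughly (400,100), (455,125) and (505,150), and the tube has not moved (275,340). Now for the tube, with the fingers closing along x.

arm_command:
  plan:
    - [[0.009,-0.019,0],[0,0,-6],0.28]
    - [[0.018,-0.038,0],[0,0,-12],0.28]
    - [[0.027,-0.057,0],[0,0,-18],0.28]
    - [[0.036,-0.076,0],[0,0,-24],0.28]
    - [[0.045,-0.095,0],[0,0,-30],0.28]
    - [[0.054,-0.114,0],[0,0,-36],0.28]
    - [[0.063,-0.133,0],[0,0,-42],0.28]
    - [[0.072,-0.152,0],[0,0,-48],0.28]
    - [[0.081,-0.171,0],[0,0,-54],0.28]
    - [[0.09,-0.19,0],[0,0,-60],0.28]
    - [[0.101,-0.206,0],[0,0,-66],0.28]
    - [[0.101,-0.206,0],[0,0,-66],0.28]

```text
time_s: 20.57
tcp_pos: [0.6033, -0.0048, 0.1429]
tcp_rot: [2.229, 2.209, -0.001]
ft_force: [0.2, 0.1, 0.4]
grip_width: 0.722
gripper_force: 0.0
```

arm_command:
  plan:
    - [[0,0,-0.03],[0,0,0],0.28]
    - [[0,0,-0.06],[0,0,0],0.28]
    - [[0,0,-0.06],[0,0,0],0.28]
    - [[0,0,-0.06],[0,0,0],0.28]

```text
time_s: 20.9
tcp_pos: [0.6002, 0.0004, 0.0815]
tcp_rot: [-2.218, -2.221, 0.004]
ft_force: [0.4, 0.2, 1.1]
grip_width: 0.717
gripper_force: 0.0
```

```bash
python3 - <<'E'
from h import *
o=get_obs(); print(o['tcp_pos'],R.from_rotvec(o['tcp_rot']).as_matrix().round(3),o['q'])
p,d=camera("scene"); cv2.imwrite("pics/s3.png",cv2.resize(p[120:260,290:450],None,fx=3,fy=3))
E
```

```text
[6.00199340e-01 3.63851877e-04 8.15329717e-02] [[-0.002  1.    -0.004]
 [ 1.     0.002 -0.   ]
 [-0.    -0.004 -1.   ]] [-0.4235775   0.58582342  0.49023778  1.84828225 -0.37017156  0.80261263
  0.26081246]
```

View pics/s3.png

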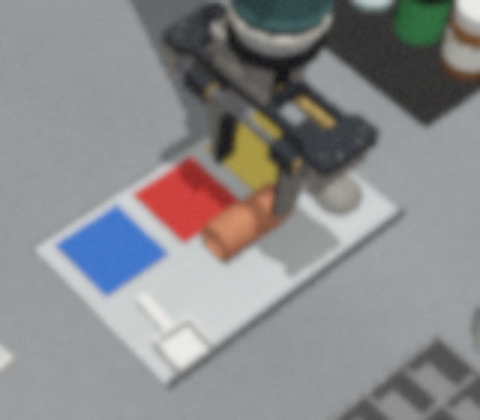

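The gripper straddles the tube along x and is clear of the stone. I'll go down and grip.

arm_command:
  plan:
    - [[0,0,-0.025],[0,0,0],0.28]
    - [[0,0,-0.045],[0,0,0],0.28]
    - [[0,0,-0.06],[0,0,0],0.28]
    - [[0,0,-0.068],[0,0,0],0.28]
    - [[0,0,-0.068],[0,0,0],0.28]
    - [[0,0,-0.068],[0,0,0],0.8]
    - [[0,0,-0.068],[0,0,0],0.8]
    - [[0,0,-0.068],[0,0,0],0.8]
    - [[0,0,-0.068],[0,0,0],0.8]
    - [[0,0,-0.068],[0,0,0],0.8]
    - [[0,0,-0.068],[0,0,0],0.8]
    - [[0,0,-0.068],[0,0,0],0.8]
  squeeze: 22

```text
time_s: 21.95
tcp_pos: [0.602, -0.0002, 0.0154]
tcp_rot: [2.221, 2.221, 0.001]
ft_force: [-2.2, 0.6, 5.8]
grip_width: 0.397
gripper_force: 22.0
```

arm_command:
  plan:
    - [[0,0,0.005],[0,0,0],0.8]
    - [[0,0,0.02],[0,0,0],0.8]
    - [[0,0,0.045],[0,0,0],0.8]
    - [[0,0,0.07],[0,0,0],0.8]
    - [[0,0,0.09],[0,0,0],0.8]
    - [[0,0,0.09],[0,0,0],0.8]

```text
time_s: 22.45
tcp_pos: [0.6042, -0.0005, 0.1085]
tcp_rot: [2.219, 2.218, 0.008]
ft_force: [1.3, -0.3, -0.4]
grip_width: 0.392
gripper_force: 22.0
```

arm_command:
  plan:
    - [[-0.003,-0.012,0],[0,0,0],0.8]
    - [[-0.009,-0.037,0],[0,0,0],0.8]
    - [[-0.017,-0.07,0],[0,0,0],0.8]
    - [[-0.026,-0.105,0],[0,0,0],0.8]
    - [[-0.035,-0.14,0],[0,0,0],0.8]
    - [[-0.044,-0.175,0],[0,0,0],0.8]
    - [[-0.053,-0.21,0],[0,0,0],0.8]
    - [[-0.061,-0.245,0],[0,0,0],0.8]
    - [[-0.07,-0.28,0],[0,0,0],0.8]
    - [[-0.077,-0.31,0],[0,0,0],0.8]
    - [[-0.083,-0.333,0],[0,0,0],0.8]
    - [[-0.085,-0.3405,0],[0,0,0],0.8]

```text
time_s: 23.45
tcp_pos: [0.5124, -0.3461, 0.1031]
tcp_rot: [-2.229, -2.213, 0.006]
ft_force: [-0.3, 0.3, -1.5]
grip_width: 0.391
gripper_force: 22.0
```

arm_command:
  plan:
    - [[0,0,0],[0,0,0],0.8]
    - [[0,0,-0.02],[0,0,0],0.8]
    - [[0,0,-0.045],[0,0,0],0.8]
    - [[0,0,-0.06],[0,0,0],0.8]
    - [[0,0,-0.06],[0,0,0],0.8]
    - [[0,0,-0.06],[0,0,0],0.8]

```text
time_s: 23.95
tcp_pos: [0.5163, -0.3392, 0.0435]
tcp_rot: [-2.218, -2.221, 0.001]
ft_force: [0.2, -0.3, -1.1]
grip_width: 0.395
gripper_force: 22.0
```

```bash
python3 - <<'E'
from h import *
o=get_obs(); print(o['tcp_pos'],R.from_rotvec(o['tcp_rot']).as_matrix().round(3),o['q'])
p,d=camera("scene"); cv2.imwrite("pics/s4.png",cv2.resize(p[180:300,190:330],None,fx=4,fy=4))
E
```

```text
[ 0.51631716 -0.33915381  0.04350102] [[-0.001  1.    -0.002]
 [ 1.     0.001  0.002]
 [ 0.002 -0.002 -1.   ]] [ 0.17337977  0.66890816  0.48230265  1.81756777 -0.42921829  0.76339028
  0.8846488 ]
```

View pics/s4.png

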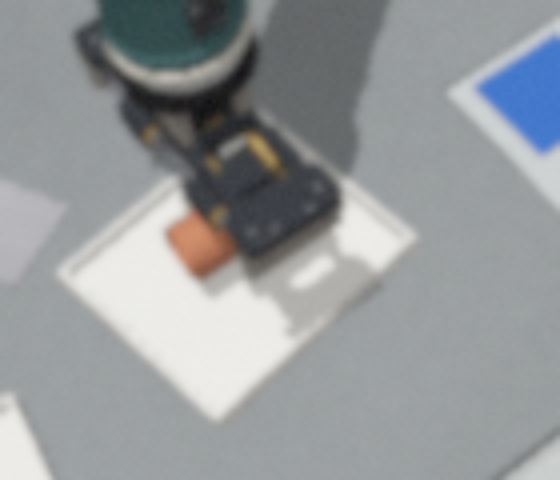

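The tube is held level above the middle of the tray (around (205,245) in the crop). I'll lower it and release.

arm_command:
  plan:
    - [[0,0,-0.012],[0,0,0],0.8]
    - [[0,0,-0.022],[0,0,0],0.8]
    - [[0,0,-0.027],[0,0,0],0.8]
    - [[0,0,-0.03],[0,0,0],0.8]
    - [[0,0,-0.032],[0,0,0],0.8]
    - [[0,0,-0.032],[0,0,0],0.8]
    - [[0,0,-0.032],[0,0,0],0.8]

```text
time_s: 24.58
tcp_pos: [0.5164, -0.3406, 0.0133]
tcp_rot: [-2.221, -2.22, -0.001]
ft_force: [-2.2, 2.2, 5.5]
grip_width: 0.395
gripper_force: 22.0
```

arm_command:
  plan:
    - [[0,0,0.001],[0,0,0],0.3]
    - [[0,0,0.001],[0,0,0],0.3]
    - [[0,0,0.001],[0,0,0],0.3]
    - [[0,0,0.001],[0,0,0],0.3]
    - [[0,0,0.02],[0,0,0],0.3]
    - [[0,0,0.05],[0,0,0],0.3]
    - [[0,0,0.085],[0,0,0],0.3]
    - [[0,0,0.12],[0,0,0],0.3]
    - [[0,0.03,0.12],[0,0,6],0.28]
    - [[0,0.06,0.12],[0,0,12],0.28]
    - [[0,0.09,0.12],[0,0,18],0.28]
    - [[0,0.12,0.12],[0,0,24],0.28]

```text
time_s: 25.58
tcp_pos: [0.5166, -0.2196, 0.1329]
tcp_rot: [1.705, 2.638, 0.0]
ft_force: [0.5, 0.3, 0.1]
grip_width: 0.721
gripper_force: 0.0
```

arm_command:
  plan:
    - [[0,0.03,0],[0,0,6],0.28]
    - [[0,0.06,0],[0,0,12],0.28]
    - [[0,0.09,0],[0,0,18],0.28]
    - [[0,0.12,0],[0,0,24],0.28]
    - [[0,0.15,0],[0,0,30],0.28]
    - [[0,0.18,0],[0,0,36],0.28]
    - [[0,0.21,0],[0,0,42],0.28]
    - [[0,0.24,0],[0,0,48],0.28]
    - [[0,0.24,0],[0,0,54],0.28]
    - [[0,0.24,0],[0,0,60],0.28]
    - [[0,0.24,0],[0,0,66],0.28]
    - [[0,0.24,0],[0,0,66],0.28]

```text
time_s: 26.58
tcp_pos: [0.5167, 0.0194, 0.1326]
tcp_rot: [-0.004, 3.141, 0.0]
ft_force: [0.9, -0.3, -0.2]
grip_width: 0.719
gripper_force: 0.0
```

```bash
python3 - <<'E'
from h import *
o=get_obs(); print(o['tcp_pos'],o['tcp_rot'],o['q'],o['time_s'])
for t,z,c in (("tube_mid",.043,(.517,-.34)),("cup_mid",.079,(.453,.325)),("jar_mid",.085,(.583,.325)),("tub_mid",.073,(.518,.325))):
  for n in ("top","scene"): print(n,t,find(n,t,z,np.array(c)))
for n in ("top","scene"):
    p,d=camera(n)
    for q in outline_of(n,"tray"):
        v,u=np.nonzero(q['mask']); r=cv2.minAreaRect(world(n,np.c_[u,v],z=.014)[:,:2].astype(np.float32)*1000); print(n,q['confidence'],np.round(r[0]),np.round(r[1]))
    if n=="scene": cv2.imwrite("pics/s5.png",cv2.resize(p[80:300,190:500],None,fx=2.5,fy=2.5))
E
```

```text
[0.51669011 0.01935902 0.1326039 ] [-4.29551035e-03  3.14136784e+00  3.26274132e-04] [-0.21414663  0.35083212  0.13462752  2.00493162 -0.06527589  0.7895792
  1.53188699] 26.5833
top tube_mid (302, 'circ', array([ 517.9, -338.3]), 40.7, 'box', array([ 515.2, -338.3]), 'mean', array([ 516.6, -337.5]))
scene tube_mid (310, 'circ', array([ 520.7, -340.2]), 41.6, 'box', array([ 520.8, -339.9]), 'mean', array([ 520. , -340.8]))
top cup_mid (90, 'circ', array([451.8, 323.7]), 26.6, 'box', array([452. , 324.7]), 'mean', array([451.9, 324.1]))
scene cup_mid (72, 'circ', array([454.9, 319.8]), 29.8, 'box', array([454.2, 320.9]), 'mean', array([452.8, 319.8]))
top jar_mid (280, 'circ', array([580.6, 324.5]), 25.0, 'box', array([581.7, 324.5]), 'mean', array([580.6, 324.7]))
scene jar_mid (173, 'circ', array([583.6, 322.3]), 26.2, 'box', array([584.3, 322.6]), 'mean', array([584.2, 322.4]))
top tub_mid (310, 'circ', array([516.5, 325.1]), 26.5, 'box', array([516.8, 324.7]), 'mean', array([516.4, 325.4]))
scene tub_mid (174, 'circ', array([521.7, 323.6]), 28.1, 'box', array([520.9, 323.2]), 'mean', array([520.6, 323.2]))
top 0.81 [ 574. -591.] [173. 151.]
top 0.64 [ 514. -341.] [152. 172.]
scene 0.98 [ 576. -593.] [173. 158.]
scene 0.87 [ 518. -342.] [159. 175.]
```

View pics/s5.png

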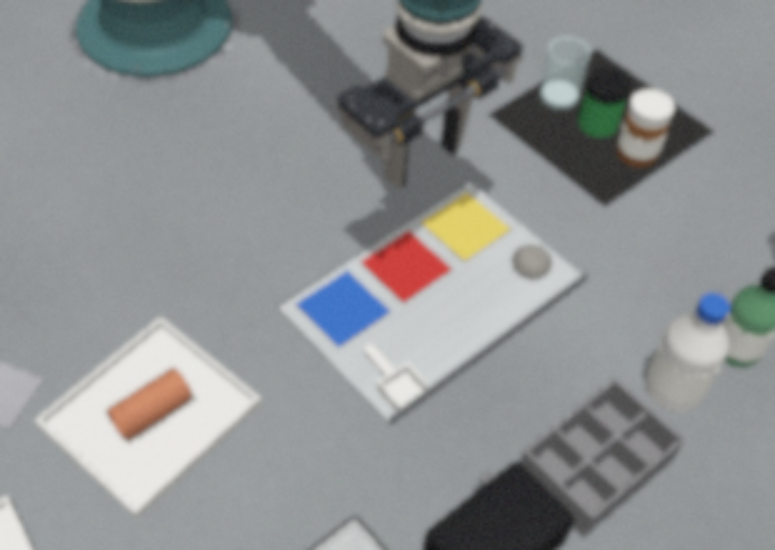

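The tube lies about 3 mm from the tray centre, and the vessels all stand upright on the mat. Cup goes back first.

arm_command:
  plan:
    - [[-0.007,0.034,0],[0,0,0],0.28]
    - [[-0.014,0.068,0],[0,0,0],0.28]
    - [[-0.021,0.102,0],[0,0,0],0.28]
    - [[-0.028,0.136,0],[0,0,0],0.28]
    - [[-0.035,0.17,0],[0,0,0],0.28]
    - [[-0.042,0.204,0],[0,0,0],0.28]
    - [[-0.049,0.238,0],[0,0,0],0.28]
    - [[-0.056,0.272,0],[0,0,0],0.28]
    - [[-0.062,0.296,0],[0,0,0],0.28]
    - [[-0.064,0.306,0],[0,0,0],0.28]
    - [[-0.064,0.306,0],[0,0,0],0.28]
    - [[-0.064,0.306,0],[0,0,0],0.28]

```text
time_s: 28.58
tcp_pos: [0.4529, 0.324, 0.1323]
tcp_rot: [-0.0, -3.142, 0.002]
ft_force: [0.2, -0.6, -0.2]
grip_width: 0.723
gripper_force: 0.0
```

arm_command:
  plan:
    - [[0,0,-0.03],[0,0,0],0.28]
    - [[0,0,-0.06],[0,0,0],0.28]
    - [[0,0,-0.09],[0,0,0],0.28]
    - [[0,0,-0.109],[0,0,0],0.28]
    - [[0,0,-0.109],[0,0,0],0.28]
    - [[0,0,-0.109],[0,0,0],0.7]
    - [[0,0,-0.109],[0,0,0],0.7]
    - [[0,0,-0.109],[0,0,0],0.7]
    - [[0,0,-0.109],[0,0,0],0.7]
    - [[0,0,-0.109],[0,0,0],0.7]
    - [[0,0,-0.109],[0,0,0],0.7]
  squeeze: 18

```text
time_s: 29.5
tcp_pos: [0.4536, 0.3255, 0.025]
tcp_rot: [0.0, 3.14, 0.002]
ft_force: [-0.8, -2.0, 5.8]
grip_width: 0.556
gripper_force: 18.0
```

arm_command:
  plan:
    - [[0,0,0.005],[0,0,0],0.7]
    - [[0,0,0.02],[0,0,0],0.7]
    - [[0,0,0.045],[0,0,0],0.7]
    - [[0,0,0.075],[0,0,0],0.7]
    - [[0,0,0.107],[0,0,0],0.7]
    - [[0,0,0.107],[0,0,0],0.7]

```text
time_s: 30.0
tcp_pos: [0.4554, 0.3278, 0.1367]
tcp_rot: [-0.0, 3.134, 0.01]
ft_force: [0.7, 0.9, -2.0]
grip_width: 0.559
gripper_force: 18.0
```

arm_command:
  plan:
    - [[0.002,-0.012,0],[0,0,0],0.7]
    - [[0.008,-0.04,0],[0,0,0],0.7]
    - [[0.015,-0.075,0],[0,0,0],0.7]
    - [[0.022,-0.11,0],[0,0,0],0.7]
    - [[0.029,-0.145,0],[0,0,0],0.7]
    - [[0.036,-0.18,0],[0,0,0],0.7]
    - [[0.043,-0.215,0],[0,0,0],0.7]
    - [[0.05,-0.25,0],[0,0,0],0.7]
    - [[0.057,-0.285,0],[0,0,0],0.7]
    - [[0.064,-0.32,0],[0,0,0],0.7]
    - [[0.071,-0.355,0],[0,0,0],0.7]
    - [[0.078,-0.39,0],[0,0,0],0.7]

```text
time_s: 31.0
tcp_pos: [0.5288, -0.0672, 0.129]
tcp_rot: [-0.001, -3.138, 0.0]
ft_force: [1.0, -0.3, -0.5]
grip_width: 0.559
gripper_force: 18.0
```

arm_command:
  plan:
    - [[0.006,-0.03,0],[0,0,0],0.7]
    - [[0.008,-0.042,0],[0,0,0],0.7]
    - [[0.008,-0.042,0],[0,0,0],0.7]
    - [[0.008,-0.042,-0.025],[0,0,0],0.7]
    - [[0.008,-0.042,-0.05],[0,0,0],0.7]
    - [[0.008,-0.042,-0.075],[0,0,0],0.7]
    - [[0.008,-0.042,-0.09],[0,0,0],0.7]
    - [[0.008,-0.042,-0.096],[0,0,0],0.7]
    - [[0.008,-0.042,-0.099],[0,0,0],0.7]
    - [[0.008,-0.042,-0.1],[0,0,0],0.7]
    - [[0.008,-0.042,-0.1],[0,0,0],0.7]

```text
time_s: 31.92
tcp_pos: [0.5374, -0.1046, 0.0313]
tcp_rot: [0.003, -3.139, -0.003]
ft_force: [-2.0, 1.0, 3.9]
grip_width: 0.56
gripper_force: 18.0
```

arm_command:
  plan:
    - [[0,0,0],[0,0,0],0.28]
    - [[0,0,0],[0,0,0],0.28]
    - [[0,0,0],[0,0,0],0.28]
    - [[0,0,0.02],[0,0,0],0.28]
    - [[0,0,0.05],[0,0,0],0.28]
    - [[0,0,0.085],[0,0,0],0.28]
    - [[0,0,0.11],[0,0,0],0.28]
    - [[-0.002,0.03,0.11],[0,0,0],0.28]
    - [[-0.004,0.065,0.11],[0,0,0],0.28]
    - [[-0.005,0.1,0.11],[0,0,0],0.28]
    - [[-0.006,0.1325,0.11],[0,0,0],0.28]

```text
time_s: 32.83
tcp_pos: [0.5324, 0.0276, 0.141]
tcp_rot: [0.0, 3.141, 0.001]
ft_force: [-0.5, -1.0, -0.1]
grip_width: 0.717
gripper_force: 0.0
```

arm_command:
  plan:
    - [[-0.002,0.035,0],[0,0,0],0.28]
    - [[-0.004,0.07,0],[0,0,0],0.28]
    - [[-0.006,0.105,0],[0,0,0],0.28]
    - [[-0.008,0.14,0],[0,0,0],0.28]
    - [[-0.01,0.175,0],[0,0,0],0.28]
    - [[-0.012,0.21,0],[0,0,0],0.28]
    - [[-0.013,0.245,0],[0,0,0],0.28]
    - [[-0.014,0.275,0],[0,0,0],0.28]
    - [[-0.015,0.3,0],[0,0,0],0.28]
    - [[-0.015,0.3,0],[0,0,0],0.28]
    - [[-0.015,0.3,0],[0,0,0],0.28]
    - [[-0.015,0.3,0],[0,0,0],0.28]

```text
time_s: 33.83
tcp_pos: [0.5176, 0.3247, 0.1403]
tcp_rot: [-0.001, -3.141, 0.002]
ft_force: [-0.1, -0.3, -0.1]
grip_width: 0.721
gripper_force: 0.0
```

arm_command:
  plan:
    - [[0,0,-0.03],[0,0,0],0.28]
    - [[0,0,-0.06],[0,0,0],0.28]
    - [[0,0,-0.09],[0,0,0],0.28]
    - [[0,0,-0.11],[0,0,0],0.28]
    - [[0,0,-0.12],[0,0,0],0.28]
    - [[0,0,-0.12],[0,0,0],0.28]
    - [[0,0,-0.12],[0,0,0],0.7]
    - [[0,0,-0.12],[0,0,0],0.7]
    - [[0,0,-0.12],[0,0,0],0.7]
    - [[0,0,-0.12],[0,0,0],0.7]
    - [[0,0,-0.12],[0,0,0],0.7]
    - [[0,0,-0.12],[0,0,0],0.7]
  squeeze: 20

```text
time_s: 34.83
tcp_pos: [0.5188, 0.3263, 0.0222]
tcp_rot: [0.0, 3.139, 0.002]
ft_force: [-0.2, -0.6, 6.2]
grip_width: 0.554
gripper_force: 20.0
```

arm_command:
  plan:
    - [[0,0,0.005],[0,0,0],0.7]
    - [[0,0,0.02],[0,0,0],0.7]
    - [[0,0,0.045],[0,0,0],0.7]
    - [[0,0,0.075],[0,0,0],0.7]
    - [[0,0,0.107],[0,0,0],0.7]
    - [[0,0,0.107],[0,0,0],0.7]

```text
time_s: 35.33
tcp_pos: [0.5207, 0.3279, 0.134]
tcp_rot: [0.0, 3.133, 0.01]
ft_force: [0.7, 0.7, -1.4]
grip_width: 0.559
gripper_force: 20.0
```

arm_command:
  plan:
    - [[0.001,-0.012,0],[0,0,0],0.7]
    - [[0.003,-0.04,0],[0,0,0],0.7]
    - [[0.005,-0.075,0],[0,0,0],0.7]
    - [[0.007,-0.11,0],[0,0,0],0.7]
    - [[0.009,-0.145,0],[0,0,0],0.7]
    - [[0.011,-0.18,0],[0,0,0],0.7]
    - [[0.013,-0.215,0],[0,0,0],0.7]
    - [[0.015,-0.25,0],[0,0,0],0.7]
    - [[0.017,-0.285,0],[0,0,0],0.7]
    - [[0.019,-0.315,0],[0,0,0],0.7]
    - [[0.021,-0.333,0],[0,0,0],0.7]
    - [[0.021,-0.3405,0],[0,0,0],0.7]

```text
time_s: 36.33
tcp_pos: [0.5369, -0.0196, 0.1261]
tcp_rot: [-0.009, -3.138, 0.003]
ft_force: [0.9, -0.4, -1.1]
grip_width: 0.559
gripper_force: 20.0
```

arm_command:
  plan:
    - [[0,0,0],[0,0,0],0.7]
    - [[0,0,0],[0,0,0],0.7]
    - [[0,0,-0.025],[0,0,0],0.7]
    - [[0,0,-0.05],[0,0,0],0.7]
    - [[0,0,-0.07],[0,0,0],0.7]
    - [[0,0,-0.085],[0,0,0],0.7]
    - [[0,0,-0.095],[0,0,0],0.7]
    - [[0,0,-0.098],[0,0,0],0.7]
    - [[0,0,-0.1],[0,0,0],0.7]
    - [[0,0,-0.1],[0,0,0],0.7]
    - [[0,0,-0.1],[0,0,0],0.7]

```text
time_s: 37.25
tcp_pos: [0.5387, -0.0121, 0.0292]
tcp_rot: [0.004, -3.142, -0.003]
ft_force: [-4.8, 2.4, 9.3]
grip_width: 0.561
gripper_force: 20.0
```

arm_command:
  plan:
    - [[0,0,0.001],[0,0,0],0.7]
    - [[0,0,0.001],[0,0,0],0.28]
    - [[0,0,0.001],[0,0,0],0.28]
    - [[0,0,0.001],[0,0,0],0.28]
    - [[0,0,0.02],[0,0,0],0.28]
    - [[0,0,0.05],[0,0,0],0.28]
    - [[0,0,0.085],[0,0,0],0.28]
    - [[0,0,0.11],[0,0,0],0.28]
    - [[0.004,0.03,0.11],[0,0,0],0.28]
    - [[0.009,0.065,0.11],[0,0,0],0.28]
    - [[0.013,0.1,0.11],[0,0,0],0.28]
    - [[0.018,0.135,0.11],[0,0,0],0.28]

```text
time_s: 38.25
tcp_pos: [0.5567, 0.1215, 0.1379]
tcp_rot: [0.002, 3.141, 0.0]
ft_force: [0.2, -0.6, 0.4]
grip_width: 0.719
gripper_force: 0.0
```

arm_command:
  plan:
    - [[0.004,0.035,0],[0,0,0],0.28]
    - [[0.009,0.07,0],[0,0,0],0.28]
    - [[0.013,0.105,0],[0,0,0],0.28]
    - [[0.018,0.14,0],[0,0,0],0.28]
    - [[0.022,0.175,0],[0,0,0],0.28]
    - [[0.026,0.2055,0],[0,0,0],0.28]
    - [[0.026,0.2055,0],[0,0,0],0.28]
    - [[0.026,0.2055,0],[0,0,0],0.28]

```text
time_s: 38.92
tcp_pos: [0.5817, 0.328, 0.1368]
tcp_rot: [0.006, -3.141, -0.0]
ft_force: [0.4, -0.8, -0.3]
grip_width: 0.718
gripper_force: 0.0
```

arm_command:
  plan:
    - [[0,0,-0.03],[0,0,0],0.28]
    - [[0,0,-0.06],[0,0,0],0.28]
    - [[0,0,-0.09],[0,0,0],0.28]
    - [[0,0,-0.109],[0,0,0],0.28]
    - [[0,0,-0.109],[0,0,0],0.28]
    - [[0,0,-0.109],[0,0,0],0.7]
    - [[0,0,-0.109],[0,0,0],0.7]
    - [[0,0,-0.109],[0,0,0],0.7]
    - [[0,0,-0.109],[0,0,0],0.7]
    - [[0,0,-0.109],[0,0,0],0.7]
    - [[0,0,-0.109],[0,0,0],0.7]

```text
time_s: 39.83
tcp_pos: [0.5841, 0.326, 0.0306]
tcp_rot: [0.001, 3.139, 0.002]
ft_force: [0.8, -1.3, 7.1]
grip_width: 0.537
gripper_force: 20.0
```

arm_command:
  plan:
    - [[0,0,0.005],[0,0,0],0.7]
    - [[0,0,0.02],[0,0,0],0.7]
    - [[0,0,0.045],[0,0,0],0.7]
    - [[0,0,0.075],[0,0,0],0.7]
    - [[0,0,0.106],[0,0,0],0.7]
    - [[0,0,0.106],[0,0,0],0.7]

```text
time_s: 40.33
tcp_pos: [0.5861, 0.3279, 0.1425]
tcp_rot: [0.0, 3.132, 0.01]
ft_force: [1.1, 0.4, -1.5]
grip_width: 0.535
gripper_force: 20.0
```

arm_command:
  plan:
    - [[-0.002,-0.012,0],[0,0,0],0.7]
    - [[-0.007,-0.037,0],[0,0,0],0.7]
    - [[-0.012,-0.067,0],[0,0,0],0.7]
    - [[-0.018,-0.097,0],[0,0,0],0.7]
    - [[-0.024,-0.127,0],[0,0,0],0.7]
    - [[-0.029,-0.157,0],[0,0,0],0.7]
    - [[-0.034,-0.187,0],[0,0,0],0.7]
    - [[-0.039,-0.215,0],[0,0,0],0.7]
    - [[-0.042,-0.237,0],[0,0,0],0.7]
    - [[-0.044,-0.2485,0],[0,0,0],0.7]
    - [[-0.044,-0.2485,0],[0,0,0],0.7]
    - [[-0.044,-0.2485,0],[0,0,0],0.7]

```text
time_s: 41.33
tcp_pos: [0.5381, 0.0774, 0.1341]
tcp_rot: [-0.001, -3.141, -0.001]
ft_force: [-0.2, 0.8, -2.5]
grip_width: 0.535
gripper_force: 20.0
```

arm_command:
  plan:
    - [[0,0,-0.025],[0,0,0],0.7]
    - [[0,0,-0.05],[0,0,0],0.7]
    - [[0,0,-0.07],[0,0,0],0.7]
    - [[0,0,-0.085],[0,0,0],0.7]
    - [[0,0,-0.093],[0,0,0],0.7]
    - [[0,0,-0.097],[0,0,0],0.7]
    - [[0,0,-0.099],[0,0,0],0.7]
    - [[0,0,-0.099],[0,0,0],0.7]
    - [[0,0,-0.099],[0,0,0],0.7]

```text
time_s: 42.08
tcp_pos: [0.5378, 0.0794, 0.0371]
tcp_rot: [0.003, -3.14, -0.002]
ft_force: [-6.0, 0.8, 10.2]
grip_width: 0.535
gripper_force: 20.0
```

arm_command:
  plan:
    - [[0,0,0.001],[0,0,0],0.7]
    - [[0,0,0.001],[0,0,0],0.28]
    - [[0,0,0.001],[0,0,0],0.28]
    - [[0,0,0.001],[0,0,0],0.28]
    - [[0,0,0.02],[0,0,0],0.28]
    - [[0,0,0.05],[0,0,0],0.28]
    - [[0,0,0.085],[0,0,0],0.28]
    - [[0,0,0.12],[0,0,0],0.28]
    - [[-0.01,0.035,0.13],[0,0,0],0.28]
    - [[-0.02,0.07,0.13],[0,0,0],0.28]
    - [[-0.03,0.105,0.13],[0,0,0],0.28]
    - [[-0.04,0.14,0.13],[0,0,0],0.28]

```text
time_s: 43.08
tcp_pos: [0.4984, 0.2187, 0.1663]
tcp_rot: [0.002, 3.14, 0.001]
ft_force: [0.4, -0.2, 0.8]
grip_width: 0.718
gripper_force: 0.0
```

arm_command:
  plan:
    - [[-0.01,0.035,0],[0,0,0],0.28]
    - [[-0.02,0.07,0],[0,0,0],0.28]
    - [[-0.03,0.105,0],[0,0,0],0.28]
    - [[-0.03,0.14,0],[0,0,0],0.28]
    - [[-0.03,0.14,0],[0,0,0],0.28]
    - [[-0.03,0.14,0],[0,0,0],0.28]

```text
time_s: 43.58
tcp_pos: [0.4677, 0.3596, 0.1653]
tcp_rot: [0.006, -3.141, -0.001]
ft_force: [-0.3, -1.1, 0.3]
grip_width: 0.719
gripper_force: 0.0
```

```bash
python3 - <<'E'
from h import *
for t,z,c in (("cup_mid",.086,(.537,-.106)),("jar_mid",.092,(.537,.075)),("tub_mid",.08,(.537,-.015)),("tube_mid",.043,(.517,-.34))):
  for n in ("top","scene"): print(n,t,find(n,t,z,np.array(c)))
p,d=camera("scene"); cv2.imwrite("pics/s6.png",cv2.resize(p[80:300,190:500],None,fx=2.5,fy=2.5))
E
```

```text
top cup_mid (75, 'circ', array([ 533.2, -104.1]), 25.9, 'box', array([ 532.7, -103.9]), 'mean', array([ 533.7, -103.8]))
scene cup_mid None
top jar_mid (275, 'circ', array([535.4,  79. ]), 24.4, 'box', array([535.3,  79.1]), 'mean', array([535.9,  79.1]))
scene jar_mid (205, 'circ', array([538.2,  75.8]), 26.6, 'box', array([538.8,  75. ]), 'mean', array([538.8,  75.8]))
top tub_mid (311, 'circ', array([536.4, -13.1]), 25.8, 'box', array([535.6, -13.3]), 'mean', array([536.4, -13.1]))
scene tub_mid (217, 'circ', array([539.6, -17. ]), 26.7, 'box', array([539.7, -17.9]), 'mean', array([539.6, -17.3]))
top tube_mid (307, 'circ', array([ 515.9, -338.1]), 41.2, 'box', array([ 515.2, -338.4]), 'mean', array([ 516.3, -337.8]))
scene tube_mid (307, 'circ', array([ 519.4, -340.1]), 40.7, 'box', array([ 521.6, -339.6]), 'mean', array([ 520.5, -340.9]))
```

View pics/s6.png

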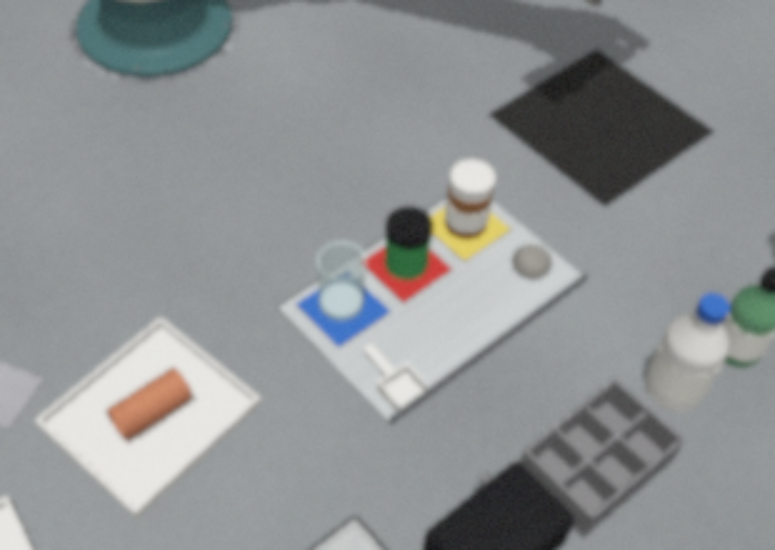

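The cup, tub and jar stand upright on blue (340,300), red (405,270) and yellow (467,228), each within about 6 mm of its coaster's centre. The tube lies mid-tray at (150,403), and the arm touches nothing.

```bash
python3 -c "
from rig import *
print(job_done())"
```

```text
the job is handed in; nothing more can be done
None
```

The job is handed in: by camera, the cup, jar and tub stand upright on blue, yellow and red within about 6 mm of centre, and the tube lies about 3 mm from the tray's centre; no verdict came back.

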